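# Open the gear cover for oiling and hold it

## Task

Open the hinged cover of the gear case by its ball knob so that a workmate can oil the gears: tug the knob up to learn whether its hidden quarter-turn latch is caught and, if it is, release it with a quarter turn of the knob. Lift the cover to about half open (45 degrees) and keep holding it there: it falls shut by itself, so the program finishes with the gripper still holding the cover open. Do not force the latch, and do not knock over or push away the oil can and the glue bottle that stand near.

Things in the scene. Friction and masses are not known exactly. Their poses are not given: they have to be found in the camera images.
- gear_case: Grey steel case bolted to the bed, 180 (x) x 190 (y) x 85 mm high, with low feet on its two y sides (234 mm over the feet); origin at the centre of its underside, z up. Fixed, but placed and turned about z differently in each run. The cover's hinge is on its +x side (away from the robot), the ball knob near its -x side.
- ball_centre (a point): Centre of the black ball knob, 34 mm in diameter, 36 mm above the cover's top face on a steel stem 14 mm thick; 125.5 mm above the bed with the cover shut. Axes are the cover's: x to the hinge, y along it, z out of the top face (up when shut). The ball turns freely on its stem about z, many turns either way, against slight friction (0.04 N m), and stays where left.
- latch_tongue (a point): Point on the knob's axis under the cover, out of sight, 51.5 mm below the ball's centre; cover's axes. Here the stem carries a straight bar tongue, alike on both sides, that catches under the case's lip when it lies within about 37 degrees of the cover's x axis. Nothing outside shows how it lies. A quarter turn either way frees a caught tongue; a quarter turn of a free one may catch it.
- lid_hinge (a point): Middle of the cover's hinge axis, which runs along y of the case, 85.5 mm above the bed, 90 mm from the case's centre to its +x; cover's axes. The ball's centre lies 140.7 mm from it towards -x and 40 mm towards +z of the cover, and moves on an arc about this axis.
- case_lid (a joint): Angle of the cover, a steel plate 183 x 194 x 4 mm of about 0.5 kg hinged on its far side: 0 = shut, grows as the front edge rises, stop at 1.3 rad. Weight and a light spring close it; raising it takes about 5 N at the ball. A caught latch stops it hard at about 0.025 rad (3 mm at the ball); a free cover comes up.
- oil_can: Bystander: small red bench oiler with a long bent spout, 62 x 129 x 152 mm, standing to the right of the case; origin on its underside. Leave it alone.
- glue_bottle: Bystander: white squeeze bottle with a red nozzle, 62 x 60 x 205 mm, origin at the centre of its underside. Leave it alone.

How it is judged:
By the outcome, as a careful person would: the job done as asked, in the order asked, and still so for the second after the job is handed in, while the arm keeps its last pose, push and grip.
It also fails if it takes over 51 s, if anything falls off the work surface, if the arm or the gripper's body presses on something with over 40 N, if the wrist force passes 120 N, or if a joint passes its speed limit or range.

## Robot

A 6-joint arm with a two-finger parallel gripper is mounted at the origin on a cart in front of the work surface, level with it; the furniture and walls round the work are solid. World frame = base frame: x ahead of the robot, y to its left, z up, the work surface at z = 0. Lengths are in mm, angles in degrees, forces in N, time in s.
With the tool pointing down it reaches from about 300 to 850 mm from the base axis. Payload 4.2 kg.
Tool frame: the origin (TCP) lies on the centre line of the jaws, within the pads' length; the fingertips stand env.nose_length ahead of it and the grasp point (between the pads) lies 2 mm behind it (env.nose_length is the distance from the TCP to the fingertips, in mm); z points along the fingers, y is the direction in which the jaws open and shut (so a half turn about z gives the same grasp; the last joint's range is limited). The gripper opens to 91 mm and grips with 3 to 60 N. Pads are 32 mm wide; open, the fingers measure 118 mm over their backs; the gripper's body (76 mm by 178 mm) begins 60 mm behind the grasp point.
Start: joints at [70.073, 18.312, 89.639, -0, 72.044, -1.146], TCP at [185.13, 544.397, 230.976] pointing down, gripper open.
Joint ranges: [-177.97, 177.97], [-48.28, 115.42], [12.27, 149.76], [-77.06, 257.06], [2.81, 150.46], [-146.56, 146.56]. Speed limits (degrees/s): [147.25, 147.25, 180, 180, 180, 180].

## Interface

Orientations are given as [roll, pitch, yaw] about the fixed x, y, z axes, in that order (R = Rz(yaw) Ry(pitch) Rx(roll)).
In Python, from workcell import env gives the robot as it stands. The module is installed in compiled form; this text tells all that it offers.
- The arm moves only by the tool jog_arm, never from a script. Its argument "deltas" is a list that holds one entry, the list of rows, each a list of 5 numbers: the shift along the tool's x, y, z in m, then the turn about the tool's z in degrees, then the finger opening in m, from 0 to 0.0912. A call has 1 to 20 rows; each row is the pose to reach, as a shift and turn from the pose commanded when the call began, along the tool's axes at that moment; what a row does not reach only later rows make up. A row lasts 1/12 s, in which the tool goes at most 41.7 mm and 7.16 degrees, less where a joint would pass 70% of its speed; a pose out of reach is approached as far as the arm can. A call with a gripper value outside its range is refused whole. The fingers move at their own pace and stop on an object; "grip_force" is the grip in N (left out, the last holds). Time passes only in rows, so rows that repeat a pose let the fingers close. It gives the time, the measured TCP pose, the force and the opening at its end, in the units of the state.
- env.state(): the state, without advancing time (a new reading comes with each control period).
- env.grab_frame(name): name is "scene" or "top"; returns the picture (420x560x3 uint8, red, green, blue); there is no depth.
- env.camera_params(name): a dict with "fx", "fy", "cx", "cy" (pixels), "xyz" and "orientation" of the camera in the world. Camera axes: x right, y down, z forward; pixel columns grow to the right and rows downward; lengths in mm; the calibration is good to about 2 mm. A picture is of the moment at which its call begins. camera_params takes no time and is no camera call.
- env.job_done(): hands the job in, once; it reports no verdict.
Trained networks look in the newest picture that a camera, given by its name, has taken for a name from the list of things; names that differ only in an ending like _2 or _b are one class to them, and where a whole thing is asked for, a point or a joint stands for the part that bears it (a point fixed in the world has none). Each returns a list of dicts, best first, with "conf" (0 to 1); they miss things now and then, are a little off and sometimes report something else, mostly with a low value. They report only what shows in the picture. A call takes as long as a camera call.
- env.look_for(camera, label): "xyz" ([x, y, z] in mm, in world coordinates, good to about 4 mm: the middle of the surface that is visible of it).
The state is a dict: "time_s": time; "qpos": joint angles; "qvel": joint speeds; "effort": joint torques, N m; "ee_pos": TCP position; "ee_rot": TCP orientation; "force": force on the tool from outside, world axes, zero at the start; "torque": the same for the moment, N m; "gripper_width": finger opening in mm.
Only numpy, scipy, OpenCV 4.12 (cv2) and the standard library are available. Lean on these libraries where they do the work, as an engineer would, in place of code of your own. Each camera call takes 0.05 s, during which the arm holds its last target.

## Working session

There is one attempt and no reset: what is moved stays moved. The work goes in short steps, Python scripts to look and compute and a tool call to move; the robot and the scene stay as the last step left them, time stands still between calls to the robot, and variables do not carry over. Pictures are saved under pics/ and viewed, and the job is handed in when it is done.

Besides the shell and the picture viewer there is one more tool, called after "Emit:" as name(argument=value, ...), one argument or row to a line, values as JSON. jog_arm: Moves the arm, as the interface text tells. Its arguments: {"type":"object","properties":{"deltas":{"type":"array"},"grip_force":{"type":"number"}},"required":["deltas"]}

```bash
mkdir -p pics; python3 - <<'E'
from workcell import env
import cv2
s=env.state(); print(s, env.nose_length)
for c in ("scene","top"):
    im=env.grab_frame(c); cv2.imwrite(f"pics/{c}0.png",im[:,:,::-1]); print(c,env.camera_params(c))
    for l in ("gear_case","ball_centre","oil_can","glue_bottle"):
        print(l,env.look_for(c,l)[:2])
E
```

```text
{'time_s': 0.0, 'qpos': array([ 7.00738108e+01,  1.83512558e+01,  8.97063402e+01, -1.00929667e-03,
        7.20426967e+01, -1.14688965e+00]), 'qvel': array([ 0.14640338, -0.0215522 ,  0.0241085 , -0.00521439,  0.02636719,
       -0.09458044]), 'effort': array([ 3.14795143e-03, -4.12459517e+01, -2.31975174e+01,  7.30903423e-02,
        4.58248041e-02, -1.36740055e-04]), 'ee_pos': array([184.95948282, 543.94368249, 230.12455563]), 'ee_rot': array([-1.79899708e+02, -1.04802989e-03,  1.61221012e+02]), 'force': array([-0.08255168, -0.05439134, -0.47590356]), 'torque': array([-0.00802378, -0.0094333 ,  0.02422074]), 'gripper_width': 90.86410871758572} 17.0
scene {'fx': 427.0480087570247, 'fy': 427.0480087570247, 'cx': 275.5896001396084, 'cy': 213.7638520779245, 'xyz': array([ -57.01751803, -280.09008232,  747.21351912]), 'orientation': array([-135.76495634,   -0.223017  ,  -66.95735022])}
gear_case [{'xyz': [500.2, 1.6, 90.4], 'conf': 0.63}]
ball_centre [{'xyz': [527.9, 11.7, 89.7], 'conf': 0.76}]
oil_can [{'xyz': [609.6, -157.9, 63.3], 'conf': 0.72}]
glue_bottle [{'xyz': [396.4, -283.6, 110.9], 'conf': 0.91}, {'xyz': [526.8, 10.5, 90.1], 'conf': 0.31}]
top {'fx': 546.1465806309163, 'fy': 546.1465806309163, 'cx': 273.31192132706605, 'cy': 205.35912470053717, 'xyz': array([ 341.43401468,  -12.80486824, 1289.88545978]), 'orientation': array([-172.81361813,   -1.73975187,  -88.38054778])}
gear_case [{'xyz': [540.9, 21.5, 89.9], 'conf': 0.84}, {'xyz': [540.4, 23.2, 90.6], 'conf': 0.53}]
ball_centre [{'xyz': [541.1, 23.5, 86.5], 'conf': 0.61}]
oil_can [{'xyz': [619.3, -155.0, 65.9], 'conf': 0.9}]
glue_bottle [{'xyz': [412.2, -270.8, 129.9], 'conf': 0.55}]
```

View pics/scene0.png

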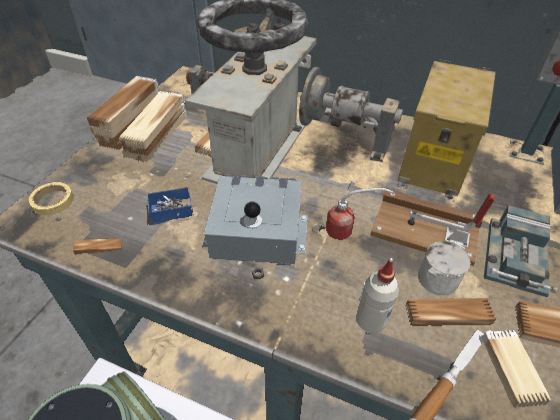

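View pics/top0.png

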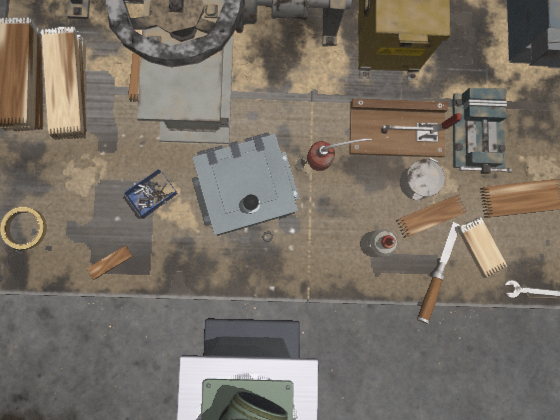

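The scene picture shows the ball at about (253,209), with the oil can to the right at (340,220) and the glue bottle at (380,300). The top picture shows the ball at about (251,203), with the lid corners near (194,155), (273,134), (297,212) and (217,235). Next I'll refine these.

```bash
cat > h.py <<'E'
import numpy as np, cv2
from scipy.spatial.transform import Rotation as R
from workcell import env
def cam(c):
    p=env.camera_params(c); return p,R.from_euler('xyz',p['orientation'],degrees=True).as_matrix(),np.array(p['xyz'])
def ray(c,u,v):
    p,M,o=cam(c); d=M@np.array([(u-p['cx'])/p['fx'],(v-p['cy'])/p['fy'],1]); return o,d/np.linalg.norm(d)
def atz(c,u,v,z):
    o,d=ray(c,u,v); return o+d*(z-o[2])/d[2]
def proj(c,X):
    p,M,o=cam(c); q=M.T@(np.array(X)-o); return np.array([p['fx']*q[0]/q[2]+p['cx'],p['fy']*q[1]/q[2]+p['cy']])
E
python3 - <<'E'
from h import *
for c,(u,v) in dict(scene=(253,209),top=(251,203)).items():
    im=cv2.imread(f'pics/{c}0.png'); g=im.max(2)
    m=np.zeros_like(g); m[v-16:v+16,u-16:u+16]=(g[v-16:v+16,u-16:u+16]<60)
    n,l,st,ce=cv2.connectedComponentsWithStats(m)
    print(c,st,ce)
    i=1+np.argmax(st[1:,4]); x,y,w,h=st[i,:4]
    print('z125.5',atz(c,x+w/2-.5,y+h/2-.5,125.5), atz(c,*ce[i],125.5))
    cv2.imwrite(f'pics/{c}crop.png',cv2.resize(im[v-80:v+80,u-100:u+100],None,fx=4,fy=4,interpolation=cv2.INTER_CUBIC)[:600])
E
```

```text
scene [[     0      0    560    420 235015]
 [   245    202     15     16    185]] [[279.52177095 209.49982342]
 [251.84324324 209.72432432]]
z125.5 [493.09147917   3.85533003 125.5       ] [492.37795949   3.87384077 125.5       ]
top [[     0      0    560    420 235055]
 [   243    195     15     15    145]] [[279.51814256 209.50475846]
 [250.08965517 201.7862069 ]]
z125.5 [494.92154863   6.28790646 125.5       ] [495.39090275   6.11108009 125.5       ]
```

View pics/topcrop.png

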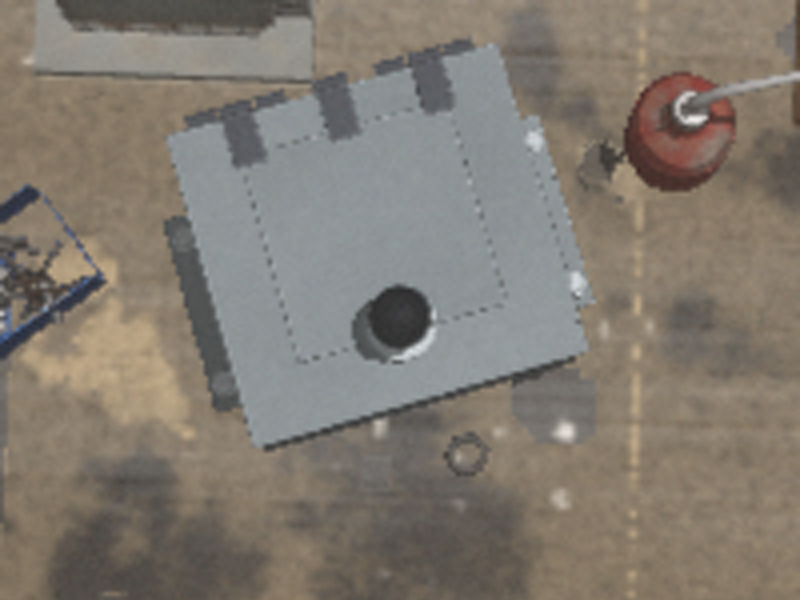

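View pics/scenecrop.png

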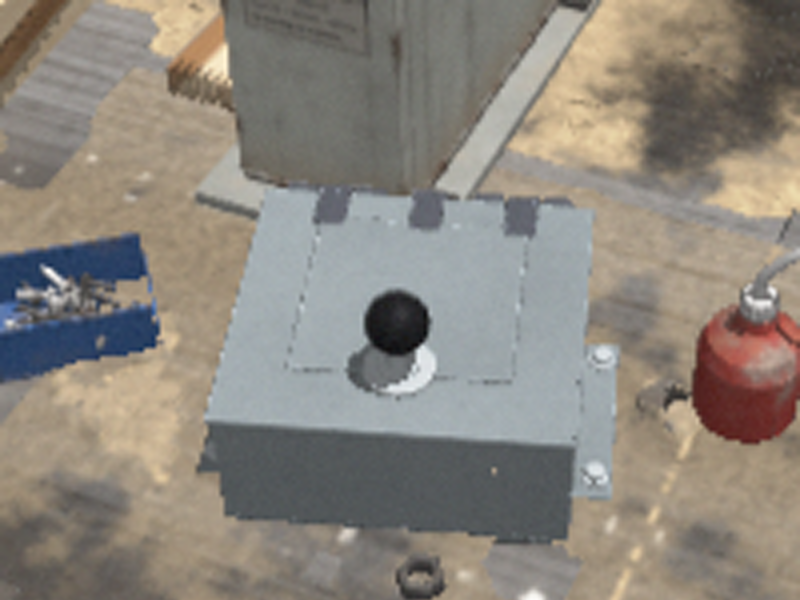

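```bash
python3 - <<'E'
from h import *
P=[atz('top',151+(x+.5)/4-.5,123+(y+.5)/4-.5,89.5) for x,y in [(170,133),(497,44),(587,352),(263,447)]]
P=np.array(P);print(P.round(1))
for a,b in ((3,0),(2,1)):
    d=P[b]-P[a];print(np.linalg.norm(d),np.degrees(np.arctan2(d[1],d[0])))
for a,b in ((1,0),(2,3)):
    d=P[b]-P[a];print(np.linalg.norm(d),np.degrees(np.arctan2(d[1],d[0]))-90)
c=P.mean(0);print(c)
B=np.array([494,5]);
yaw=np.radians(np.mean([np.degrees(np.arctan2(*(P[b]-P[a])[1::-1])) for a,b in ((3,0),(2,1))]+[np.degrees(np.arctan2(*(P[b]-P[a])[1::-1]))-90 for a,b in ((1,0),(2,3))]))
print(np.degrees(yaw)); x=np.array([np.cos(yaw),np.sin(yaw)]);y=np.array([-x[1],x[0]])
print((B-c[:2])@x,(B-c[:2])@y)
s=env.state();print(s['ee_pos'],s['ee_rot'])
E
```

```text
[[599.4 137.1  89.5]
 [656.8 -43.9  89.5]
 [483.8 -98.6  89.5]
 [425.7  78.2  89.5]]
183.4283517351744 18.750666761991937
181.5099395722984 17.5564795556943
189.9246347145759 17.617677581735776
186.11333739614463 18.197270536310484
[541.4063362   18.19110719  89.5       ]
18.030523608933123
-49.161253466379755 2.1300654160196855
[185.13415764 544.37576526 230.95756844] [1.79996945e+02 6.08775889e-04 1.61219096e+02]
```

The case yaw is about 18°, and the ball is at about (494, 5), 49 mm in front of the lid's centre, which matches the given sizes. I'll move above the ball with the jaws along the case's x. If the tug finds the latch caught, a quarter turn then ends with the jaws along the hinge.

Emit:
jog_arm(
  deltas=[
    [[-0.026,-0.0228,0,3,0.0912],[-0.052,-0.0457,0,6,0.0912],[-0.078,-0.0685,0,9,0.0912],[-0.104,-0.0914,0,12,0.0912],[-0.13,-0.114,0,15,0.0912],[-0.156,-0.137,0,18,0.0912],[-0.182,-0.16,0,21,0.0912],[-0.208,-0.183,0,24,0.0912],[-0.234,-0.206,0,27,0.0912],[-0.26,-0.229,0,30,0.0912],[-0.286,-0.252,0,33,0.0912],[-0.312,-0.275,0,36,0.0912],[-0.338,-0.298,0,39,0.0912],[-0.364,-0.321,0,42,0.0912],[-0.39,-0.344,0,45,0.0912],[-0.416,-0.367,0,48,0.0912],[-0.442,-0.39,0,51,0.0912],[-0.466,-0.411,0,53.2,0.0912],[-0.466,-0.411,0,53.2,0.0912],[-0.466,-0.411,0,53.2,0.0912]],
  ],
  grip_force=20,
)

```text
time_s: 2.17
ee_pos: [494.4, 4.1, 230.7]
ee_rot: [-180.0, -0.0, 107.9]
force: [-0.5, -0.4, -0.2]
gripper_width: 91.1
```

```bash
python3 - <<'E'
from h import *
im=env.grab_frame('scene')[:,:,::-1].copy(); cv2.imwrite('pics/s1.png',im)
cv2.imwrite('pics/s1c.png',cv2.resize(im[90:270,150:360],None,fx=3.2,fy=3.2))
print(env.state()['ee_pos'],env.state()['qpos'])
# mill position estimates: base front edge
print(atz('top',228,140,0),atz('top',160,140,0))
for z in (300,400,500):print(z,atz('top',175,70,z),atz('scene',252,46,z))
E
```

```text
[493.7585125    5.06739987 230.73984468] [-7.69726817e-01  1.10179697e+01  9.98049941e+01  3.84663314e-02
  6.92241236e+01 -1.87377920e+01]
[660.50353533  66.40171273   0.        ] [654.66157068 229.33233707   0.        ]
300 [717.02132385 152.32430004 300.        ] [832.07159587 156.84363487 300.        ]
400 [679.07882197 135.64265605 400.        ] [633.26519224  59.14226885 400.        ]
500 [641.13632009 118.96101207 500.        ] [434.45878861 -38.55909717 500.        ]
```

View pics/s1.png

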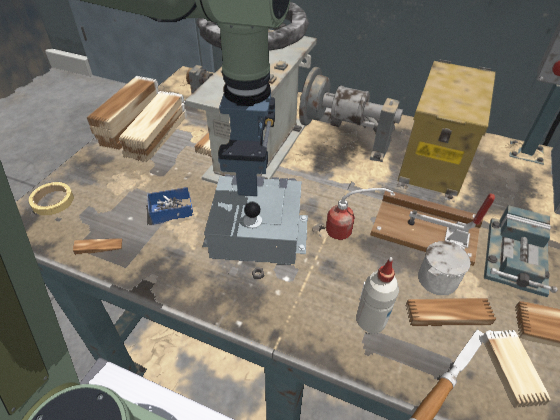

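The picture shows the open gripper standing over the knob at (252,210), clear of the can and the bottle. I'll go down and then grip.

Emit:
jog_arm(
  deltas=[
    [[0,0,0.03,0,0.0912],[0,0,0.06,0,0.0912],[0,0,0.085,0,0.0912],[0,0,0.1,0,0.0912],[0,0,0.107,0,0.0912],[0,0,0.107,0,0.0912],[0,0,0.107,0,0.03],[0,0,0.107,0,0.03],[0,0,0.107,0,0.03],[0,0,0.107,0,0.03],[0,0,0.107,0,0.03],[0,0,0.107,0,0.03],[0,0,0.107,0,0.03],[0,0,0.107,0,0.03]],
  ],
  grip_force=20,
)

```text
time_s: 3.38
ee_pos: [494.0, 5.2, 124.0]
ee_rot: [180.0, 0.0, 108.0]
force: [-0.8, -0.6, -0.4]
gripper_width: 40.8
```

Emit:
jog_arm(
  deltas=[
    [[0,0,0,0,0.03],[0,0,0,0,0.03],[0,0,0,0,0.03],[0,0,0,0,0.03],[0,0,0,0,0.03],[0,0,0,0,0.03]],
  ],
)

```text
time_s: 3.88
ee_pos: [495.1, 5.5, 124.1]
ee_rot: [179.9, 0.0, 108.0]
force: [4.6, 2.3, -1.9]
gripper_width: 33.0
```

Emit:
jog_arm(
  deltas=[
    [[0,0.0015,0,0,0.03],[0,0.0015,0,0,0.03],[0,0.0015,0,0,0.03]],
  ],
)

```text
time_s: 4.13
ee_pos: [495.2, 5.6, 123.9]
ee_rot: [-180.0, 0.0, 108.0]
force: [2.0, 0.2, 0.1]
gripper_width: 32.9
```

Emit:
jog_arm(
  deltas=[
    [[0,0,-0.001,0,0.03],[0,0,-0.002,0,0.03],[0,0,-0.003,0,0.03],[0,0,-0.003,0,0.03]],
  ],
)

```text
time_s: 4.47
ee_pos: [495.6, 5.7, 126.4]
ee_rot: [180.0, -0.0, 108.0]
force: [4.9, 1.1, -8.3]
gripper_width: 32.7
```

Emit:
jog_arm(
  deltas=[
    [[0,0,-0.001,0,0.03],[0,0,-0.002,0,0.03],[0,0,-0.002,0,0.03]],
  ],
)

```text
time_s: 4.72
ee_pos: [496.1, 5.9, 128.4]
ee_rot: [179.9, -0.0, 108.0]
force: [6.7, 1.5, -8.2]
gripper_width: 32.7
```

Emit:
jog_arm(
  deltas=[
    [[0,0.0005,-0.001,0,0.03],[0,0.001,-0.002,0,0.03],[0,0.001,-0.003,0,0.03],[0,0.001,-0.003,0,0.03]],
  ],
)

```text
time_s: 5.05
ee_pos: [496.1, 6.0, 129.2]
ee_rot: [-179.9, -0.0, 108.0]
force: [8.3, -0.1, -21.4]
gripper_width: 32.6
```

```bash
python3 - <<'E'
from h import *
im=env.grab_frame('scene')[:,:,::-1].copy()
a=cv2.imread('pics/scene0.png')[150:290,180:330]; b=im[150:290,180:330]
cv2.imwrite('pics/s2c.png',np.hstack([cv2.resize(a,None,fx=2.6,fy=2.6,interpolation=cv2.INTER_CUBIC),cv2.resize(b,None,fx=2.6,fy=2.6,interpolation=cv2.INTER_CUBIC)]))
s=env.state();print(s['ee_pos'],s['force'],s['torque'],s['gripper_width'])
E
```

```text
[496.16943301   5.98226996 129.21546629] [  9.17952134   0.93653827 -20.96059068] [ 0.03071639 -1.32890982  0.06524201] 32.70116644520571
```

View pics/s2c.png

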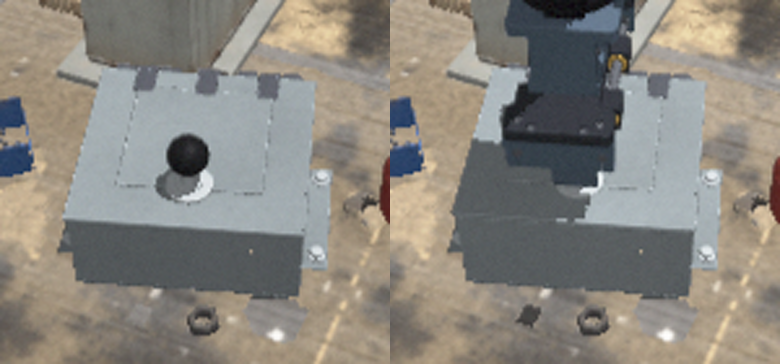

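The pull rose from 8 to 21 N while the tool moved only 0.8 mm of the 3 mm commanded, about 5 mm above the grip height. That is a hard stop, so the latch is caught. The picture shows the cover still practically shut. I'll lower to unload it before turning.

Emit:
jog_arm(
  deltas=[
    [[0,0,0.003,0,0.03],[0,0,0.006,0,0.03],[0,-0.001,0.008,0,0.03],[0,-0.001,0.008,0,0.03],[0,-0.001,0.008,0,0.03]],
  ],
)

```text
time_s: 5.52
ee_pos: [495.5, 5.7, 124.5]
ee_rot: [180.0, 0.0, 108.0]
force: [0.8, -0.4, 0.7]
gripper_width: 32.6
```

Emit:
jog_arm(
  deltas=[
    [[0,0,0,0,0.03],[0,0,0,7,0.03],[0,0,0,14,0.03],[0,0,0,21,0.03],[0,0,0,28,0.03],[0,0,0,35,0.03],[0,0,0,42,0.03],[0,0,0,49,0.03],[0,0,0,56,0.03],[0,0,0,63,0.03],[0,0,0,70,0.03],[0,0,0,77,0.03],[0,0,0,84,0.03],[0,0,0,90,0.03],[0,0,0,90,0.03],[0,0,0,90,0.03]],
  ],
  grip_force=30,
)

```text
time_s: 6.85
ee_pos: [494.8, 5.8, 124.1]
ee_rot: [-180.0, 0.1, 18.2]
force: [-1.4, -0.0, 1.3]
gripper_width: 32.2
```

Emit:
jog_arm(
  deltas=[
    [[0.0005,0,-0.002,0,0.03],[0.0012,0,-0.004,0,0.03],[0.0018,0,-0.006,0,0.03],[0.0023,0,-0.0073,0,0.03],[0.0023,0,-0.0073,0,0.03]],
  ],
)

```text
time_s: 7.27
ee_pos: [496.7, 6.4, 131.0]
ee_rot: [-180.0, 0.1, 18.1]
force: [-2.1, 0.2, -3.9]
gripper_width: 32.7
```

It came up 7 mm at about 4 N, so the latch is free. Next I'll compute the arc.

```bash
python3 - <<'E'
import numpy as np
f=lambda t:np.array([-140.7*np.cos(t)+40*np.sin(t),140.7*np.sin(t)+40*np.cos(t)])
for t in list(range(5,46,2)): print(t,((f(np.radians(t))-f(np.radians(3)))).round(1))
E
```

```text
5 [1.7 4.8]
7 [3.6 9.5]
9 [ 5.7 14.2]
11 [ 7.9 18.8]
13 [10.3 23.3]
15 [12.9 27.7]
17 [15.6 32.1]
19 [18.4 36.3]
21 [21.4 40.5]
23 [24.5 44.5]
25 [27.8 48.4]
27 [31.2 52.2]
29 [34.7 55.9]
31 [38.4 59.4]
33 [42.2 62.9]
35 [46.1 66.2]
37 [50.1 69.3]
39 [54.2 72.3]
41 [58.5 75.2]
43 [62.8 77.9]
45 [67.2 80.5]
```

First half, to 23°, then I'll check.

Emit:
jog_arm(
  deltas=[
    [[0.0017,0,-0.0048,0,0.03],[0.0036,0,-0.0095,0,0.03],[0.0057,0,-0.0142,0,0.03],[0.0079,0,-0.0188,0,0.03],[0.0103,0,-0.0233,0,0.03],[0.0129,0,-0.0277,0,0.03],[0.0156,0,-0.0321,0,0.03],[0.0184,0,-0.0363,0,0.03],[0.0214,0,-0.0405,0,0.03],[0.0245,0,-0.0445,0,0.03],[0.0245,0,-0.0445,0,0.03],[0.0245,0,-0.0445,0,0.03]],
  ],
)

```text
time_s: 8.27
ee_pos: [521.2, 14.4, 176.3]
ee_rot: [-180.0, -0.0, 18.0]
force: [-5.5, 0.8, -2.5]
gripper_width: 32.6
```

```bash
python3 - <<'E'
from h import *
im=env.grab_frame('scene')[:,:,::-1].copy()
cv2.imwrite('pics/s3c.png',cv2.resize(im[60:290,150:400],None,fx=2.6,fy=2.6,interpolation=cv2.INTER_CUBIC))
s=env.state();print(s['ee_pos'],s['force'],s['torque'],s['gripper_width'],s['qpos'])
E
```

```text
[521.05108364  14.34369556 176.15499506] [-4.05084653  1.96783009 -1.57290568] [0.17795395 1.07028567 0.05898431] 32.227600834935735 [2.92721111e-01 1.59493943e+01 1.01486612e+02 3.67696433e-02
 6.25620863e+01 7.22547893e+01]
```

View pics/s3c.png

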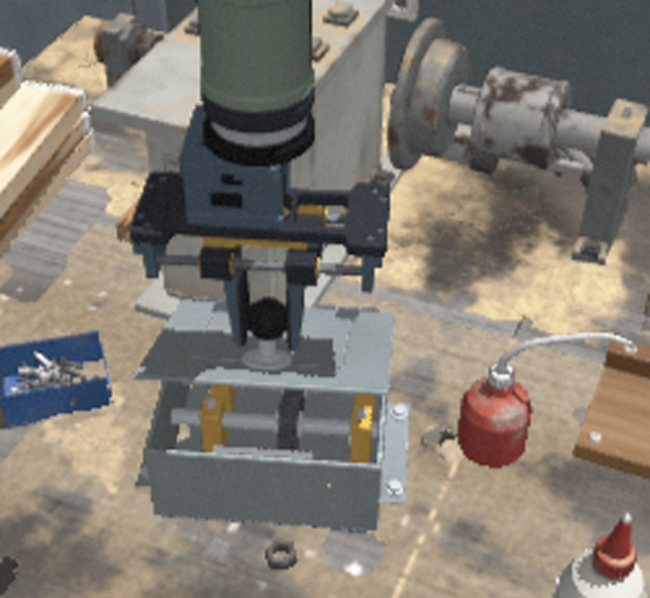

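The picture shows the cover rising with the ball between the fingers and the gears visible. Now the second half.

Emit:
jog_arm(
  deltas=[
    [[0.0031,0,-0.0039,0,0.03],[0.0063,0,-0.0077,0,0.03],[0.0097,0,-0.0114,0,0.03],[0.0133,0,-0.0149,0,0.03],[0.017,0,-0.0184,0,0.03],[0.0209,0,-0.0217,0,0.03],[0.0249,0,-0.0248,0,0.03],[0.029,0,-0.0278,0,0.03],[0.0333,0,-0.0307,0,0.03],[0.0376,0,-0.0334,0,0.03],[0.042,0,-0.036,0,0.03],[0.042,0,-0.036,0,0.03],[0.042,0,-0.036,0,0.03],[0.042,0,-0.036,0,0.03]],
  ],
)

```text
time_s: 9.48
ee_pos: [561.2, 27.4, 212.4]
ee_rot: [-180.0, -0.0, 18.0]
force: [-4.8, 3.0, -3.5]
gripper_width: 32.7
```

```bash
python3 - <<'E'
from h import *
im=env.grab_frame('scene')[:,:,::-1].copy()
cv2.imwrite('pics/s4c.png',cv2.resize(im[40:310,150:420],None,fx=2.2,fy=2.2,interpolation=cv2.INTER_CUBIC))
s=env.state();print(s['ee_pos'],s['force'],s['torque'],s['gripper_width'],s['qpos'])
h=np.array([494.8,5.5])+140.7*np.array([np.cos(.3147),np.sin(.3147)])
d=(s['ee_pos'][:2]-h)@np.array([np.cos(.3147),np.sin(.3147)]); z=s['ee_pos'][2]+2-85.5
print(d,z,np.hypot(d,z),np.hypot(140.7,40), np.degrees(np.arctan2(z,-d)-np.arctan2(40,140.7)))
E
```

```text
[561.16628318  27.37917753 212.38045901] [-4.16470544  2.87912218 -3.13915421] [0.3826035  1.09925736 0.04213357] 32.70943748117701 [1.60220945e+00 1.78240901e+01 9.31286120e+01 3.43076638e-02
 6.90202919e+01 7.35650771e+01]
-70.82072422112454 128.88045901416496 147.0569539155032 146.27539095828797 45.34082355676457
```

View pics/s4c.png

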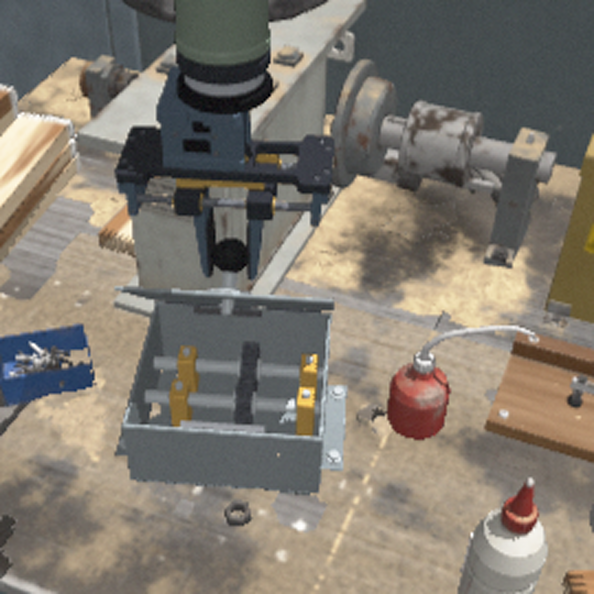

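The picture shows the cover about half open, with the ball held between the fingers at (230,255). The tool pose gives about 45.3°, and the can and bottle stand where they were. I'll hold briefly to check it is steady, then hand in.

Emit:
jog_arm(
  deltas=[
    [[0,0,0,0,0.03],[0,0,0,0,0.03],[0,0,0,0,0.03],[0,0,0,0,0.03],[0,0,0,0,0.03],[0,0,0,0,0.03],[0,0,0,0,0.03],[0,0,0,0,0.03]],
  ],
)

```text
time_s: 10.2
ee_pos: [561.1, 27.4, 212.3]
ee_rot: [-180.0, -0.0, 18.0]
force: [-5.7, 3.1, -2.2]
gripper_width: 32.9
```

```bash
python3 - <<'E'
from h import *
for c in('scene','top'):
    env.grab_frame(c)
    for l in("oil_can","glue_bottle"): print(c,l,env.look_for(c,l)[:1])
s=env.state();print(s['time_s'],s['ee_pos'],s['force'],s['gripper_width'])
print(env.job_done())
E
```

```text
scene oil_can [{'xyz': [607.7, -159.0, 62.0], 'conf': 0.94}]
scene glue_bottle [{'xyz': [395.9, -282.6, 112.4], 'conf': 0.86}]
top oil_can [{'xyz': [618.3, -155.3, 66.2], 'conf': 0.63}]
top glue_bottle [{'xyz': [414.8, -271.8, 128.7], 'conf': 0.83}]
10.5 [561.16074744  27.36055775 212.3741466 ] [-5.15338409  3.51459544 -2.38507629] 32.23275096943048
the job is handed in; nothing more can be done
None
```

The cover is held at about 45° by the gripper, and I handed the job in at about 10.5 s of the 51 s allowed.

- **Latch:** I tugged the knob and it stopped hard at about 21 N, so the latch was caught. I lowered it to take the load off and gave the knob a quarter turn. A second tug raised it 7 mm at about 4 N, so it was free.
- **Lift:** I raised the cover along its arc with the jaws along the hinge. The last tool pose gives 45.3°. The hold was steady for about 0.7 s before hand-in, with the fingers 32–33 mm apart on the ball and about 7 N on the wrist.
- **Bystanders:** The oil can and the glue bottle were found within 3 mm of where they stood at the start, in both cameras.
- **Disagreements:**
  - The two cameras put the ball about 3 mm apart. I used the mean and shifted 1.5 mm after feeling the contact.
  - The ball's radius from the hinge works out 0.8 mm too long, which is within the calibration error.
  - The finger opening read 32–33 mm on a 34 mm ball, so the grip may be slightly off its widest part. I saw no slip once the cover was lifting.

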